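Close the two-part casting mould and hold it pressed shut

TASK

Trial-close the small aluminium casting mould: take the upper half by its black handle, draw it along the grey cradle's rails to the open end until it is out from under the steel lips, then lift it off, never setting its freshly coated underside down on the worktop. Lower it onto the lower half so that both dowels enter their holes and push it down against the sprung pins until the two halves meet face to face. Finish still gripping the handle and pressing the mould shut, since the springs would open it again, and leave everything lying around where it is.

Things in the scene. Friction and masses are not known exactly. Their poses are not given: they have to be found in the camera images.
- mould_top: loose upper mould half, aluminium with a black bridge handle, 0.28 to 0.52 kg. Block 92 (x) x 60 (y) x 14 with a plate 92 x 84 x 8 on top, whose ears overhang the block by 12 at +y and -y. Origin: centre of the underside (its parting face), z up. At the start it hangs level in the cradle, underside 32 above the worktop, its x along the cradle's x within 1 degree, up to 1.5 off the middle (mm)
- handle (a point): middle of the bar of the upper half's handle, 56 above that half's origin. Bar along that half's x, 70 long, 16 wide (y), 16 high, on two 13 thick posts 26 either side of the middle, 26 free below it. Grasped across its width here, fingertips that end up to 24 below this point clear the cradle's lips by 3 or more (mm)
- hole_a (a point): on the upper half: lower mouth of the larger dowel hole, 11.4 wide, right through, at (x, y) = (-33, +17) from that half's origin, with a 2 wide 45 degree chamfer underneath (mm)
- hole_b (a point): on the upper half: lower mouth of the smaller dowel hole, 9.4 wide, right through, at (x, y) = (+33, -17), chamfer as the other (mm)
- cradle: fixed stand, dark foot, two grey rails along its x that carry the upper half by its ears. Origin at worktop height, z up; the open end faces -x, which points to the left (world +y) within 0.25 rad. Rail tops 46 above the worktop, x = -75 to +55, 68 apart inside; side walls 92 apart, 57 high (4 play each side). Rear stop at x = +55. The upper half starts with its origin at cradle x = -6 to +7 (mm)
- lips_front (a point): on the cradle: midway between the front ends of the two steel lips (cradle x = +10). Lips reach from here to x = +55 over the rails, undersides 57 and tops 61 above the worktop, 66 apart inside, 3 play above the ears: they stop it being lifted. It lifts freely once its origin is at cradle x = -39 or less, where it still rests on the rails (mm)
- mould_base: fixed lower mould half. Steel foot 136 (x) x 92 (y) x 10, aluminium block 92 x 64 with a round cavity, top (parting face) 48 above the worktop. Origin: centre of the foot's underside, z up; x axis points to the right (world -y) within 0.25 rad. Two fixed dowels fit the holes of the upper half only one way round: x axes of both halves the same way (mm)
- parting_face (a point): centre of the lower half's parting face, 48 above the worktop, axes as the lower half. Closed, the upper half's origin lies here and its axes agree. The holes have 0.7 of play all round the dowels; pushed down while off to one side, the upper half can bind on them until it is eased sideways (mm)
- dowel_a (a point): top of the larger steel dowel of the lower half, 10 thick, at (x, y) = (-33, +17), 16 above the parting face; nose tapered over the last 5 to a 4 wide tip (mm)
- dowel_b (a point): top of the smaller dowel, 8 thick, at (x, y) = (+33, -17), 16 above the parting face; nose tapered over the last 5 to a 2 wide tip (mm)
- ejector (a joint): travel (m) of the sprung ejector plate in the lower half. 0: its four steel return pins (6 mm thick, at x = +-20, y = +-15 mm) stand 5 mm proud of the parting face; 0.005: flush, mould shut. It pushes up with about 8 N at 0 and 13 N at 0.005. The upper half's weight does not move it; closing takes about 8 to 11 N of push, then the faces meet hard
- tweezers: bystander to leave alone: steel tweezers, 135x9x10, lying at the left (mm)
- marker: bystander to leave alone: blue-capped marker pen, 12x130x15, lying at the right, beside the fixed machine housing, whose top is 210 high (mm)
- hexkey: bystander to leave alone: black hex key, 26x77x4, lying at the right (mm)
- screwdriver: bystander to leave alone: red-handled screwdriver, 17x157x19, lying at the left beside the dark fixed instrument, which is 300 high (mm)
- parts_tub: bystander to leave alone: blue open tub, 69 across, 30 high, at the back (mm)
- brass_coupling: bystander to leave alone: yellow brass fitting, 22 across, 25 high, standing at the back (mm)
- thumb_nut: bystander to leave alone: pale round nut, 26 across, 17 high, in the middle behind the work (mm)
- syringe_b: bystander to leave alone: blue-ended syringe, 32x106x26, lying at the back (mm)

How it is judged (in metres and radians):
On the way, in this order (a step that is already met when the one before it is completed fails the run):
1. the upper half is drawn along the rails, out from under the lips (x of mould_top in the frame of cradle below -0.035 m and contact force between the fingers and mould_top above 1 N), for 0.1 s.
2. the upper half sits on the dowels and is pressed shut against the sprung pins (value of joint ejector above 0.004 m and z of mould_top in the frame of parting_face below 0.0012 m and horizontal distance between mould_top and parting_face below 0.003 m and angle between the x axis of mould_top and the x axis of mould_base, either way round below 0.06 rad and angle between the z axis of mould_top and the z axis of mould_base, either way round below 0.03 rad and contact force between the fingers and mould_top above 3 N and contact force between mould_top and mould_base above 8 N), for 0.2 s.
At the end, for the whole second after the job is handed in: The upper half sits on both dowels, square on the lower half (within 3 mm and 0.06 rad, level within 0.03 rad), parting faces within 1.2 mm, the ejector plate pressed at least 4 of its 5 mm, at least 8 N between the halves, and the fingers still holding the upper half (all of step 2); the arm keeps its last pose, push and grip.
It fails at once if the coated underside of the upper half is set down (its underside lower than 20 mm above the worktop) (height (world z) of mould_top below 0.02 m).
It fails at once if a thing lying around is pushed more than 20 mm from its place (distance of any of tweezers, marker, hexkey, screwdriver, parts_tub, brass_coupling, thumb_nut, syringe_b from where it was at the start of the episode above 0.02 m).
It also fails if it takes over 51 s, if anything falls off the work surface, if the arm or the gripper's body presses on something with over 40 N, if the wrist force passes 120 N, or if a joint passes its speed limit or range.

ROBOT

A 6-joint arm with a two-finger parallel gripper is mounted at the origin on a cart in front of the work surface, level with it; the furniture and walls round the work are solid. World frame = base frame: x ahead of the robot, y to its left, z up, the work surface at z = 0. Lengths are in mm, angles in rad, forces in N, time in s.
With the tool pointing down it reaches from about 400 to 825 mm from the base axis. Payload 7 kg.
Tool frame: the origin (TCP) lies on the centre line of the jaws, within the pads' length; the fingertips stand 19 mm ahead of it and the grasp point (between the pads) is the TCP (manip.tcp_to_tips is the distance from the TCP to the fingertips, in mm); x points along the fingers, z is the direction in which the jaws open and shut, and the axes are right-handed (so a half turn about x gives the same grasp; the last joint's range is limited). The gripper opens to 88 mm and grips with 3 to 60 N. Pads are 19 mm wide; open, the fingers measure 130 mm over their backs; the gripper's body (78 mm by 193 mm) begins 47 mm behind the grasp point.
Start: joints at [-0.887, 0.359, 0.012, 0, -1.224, -0.288], TCP at [260.216, -622.802, 245.561] pointing down, gripper open.
Joint ranges: [-3.07, 3.07], [-1.43, 2.12], [-1.02, 1.25], [-3.03, 1.67], [-3.05, -0], [-3.03, 3.03]. Speed limits (rad/s): [2.39, 2.39, 3.01, 3.14, 3.14, 3.14].

INTERFACE

Orientations are given as a rotation vector (axis times angle).
In Python, from cell import observe, viewer, job_done, manip gives the robot as it stands.
- The arm moves only by the shell command python3 -m jog 'ROWS' [FORCE]. ROWS is a JSON object of lists of equal length, an entry for each row: "delta_pos": the shift along the tool's x, y, z in mm, a list of three; "rotation": the turn, a rotation vector about the tool's x, y, z in degrees, a list of three; "gripper": the closure, from 0 (fully open) to 1 (shut). In form: {"delta_pos": [[dx, dy, dz], ...], "rotation": [[ax, ay, az], ...], "gripper": [gripper, ...]}. A call has 1 to 10 rows; each row is the pose to reach, as a shift and turn from the pose commanded when the call began, along the tool's axes at that moment; what a row does not reach only later rows make up. A row lasts 1/10 s, in which the tool goes at most 50 mm and 8.59 degrees, less where a joint would pass 70% of its speed; a pose out of reach is approached as far as the arm can. A call with a gripper value outside its range is refused whole. The fingers move at their own pace and stop on an object; FORCE is the grip in N (left out, the last holds). Time passes only in rows, so rows that repeat a pose let the fingers close. It gives the time, the measured TCP pose, the force and the opening at its end, in the units of the state.
- observe(): the state, without advancing time (a new reading comes with each control period).
- viewer.get_image(name): name is "side" or "top"; returns a dict with "image" (400x640x3 uint8, red, green, blue), "fx", "fy", "cx", "cy" (pixels), "R" (3x3) and "t" (3): a world point X has camera coordinates R X + t. Camera axes: x right, y down, z forward; pixel columns grow to the right and rows downward; lengths in mm; the calibration is good to about 2 mm. A picture is of the moment at which its call begins. There is no depth.
- job_done(): hands the job in, once; it reports no verdict.
The state is a dict: "time": time; "qpos": joint angles; "qd": joint speeds; "effort": joint torques, N m; "ee_pos": TCP position; "ee_rot": TCP orientation; "force": force on the tool from outside, world axes, zero at the start; "torque": the same for the moment, N m; "opening": opening from 0.0 (shut) to 1.0 (fully open).
Only numpy, scipy, OpenCV 4.12 (cv2) and the standard library are available. Lean on these libraries where they do the work, as an engineer would, in place of code of your own. Each camera call takes 0.05 s, during which the arm holds its last target.

## Working session

There is one attempt and no reset: what is moved stays moved. The work goes in short steps, Python scripts to look and compute and a shell command to move; the robot and the scene stay as the last step left them, time stands still between calls to the robot, and variables do not carry over. Pictures are saved under pics/ and viewed, and the job is handed in when it is done.

```bash
ls; mkdir -p pics; python3 - <<'E'
from cell import observe, viewer, manip
import cv2,numpy as np
print(observe()); print([a for a in dir(manip) if a[0]!='_'])
for n in("side","top"):
    d=viewer.get_image(n); cv2.imwrite(f'pics/{n}0.png',d['image'][:,:,::-1])
    print(n,d['fx'],d['fy'],d['cx'],d['cy'],np.round(d['R'],4).tolist(),np.round(d['t'],1).tolist())
    np.savez(f'{n}.npz',**d)
E
```

```text
pics
{'time': 0.0, 'qpos': array([-8.86897971e-01,  3.59376693e-01,  1.10663813e-02, -3.62837082e-04,
       -1.22412193e+00, -2.88082891e-01]), 'qd': array([-1.00315955e-03, -2.43406660e-03,  7.16100507e-04,  3.08058821e-05,
        1.83230057e-05,  1.70096232e-04]), 'effort': array([ 2.75791681e-03, -5.82715380e+01,  2.93055975e+01,  6.99669912e+00,
        7.02558857e-03, -1.46841026e-04]), 'ee_pos': array([ 260.04270708, -622.39392177,  244.63025469]), 'ee_rot': array([-1.49289767,  0.99444279,  1.49552328]), 'force': array([ 0.43566535, -0.15738643, -0.74648957]), 'torque': array([ 0.0295225 ,  0.00187907, -0.00787649]), 'opening': 1.0002901357126406}
['IKError', 'tcp_to_tips']
side 388.7727539929953 388.7727539929953 321.55834448760226 193.34938045698428 [[0.9728, -0.2314, 0.001], [-0.0997, -0.4229, -0.9007], [0.2089, 0.8761, -0.4345]] [-522.8, 135.0, 778.6]
top 502.53954475888895 502.53954475888895 312.3087107620892 196.08849045348765 [[-0.0064, -0.9999, 0.0096], [-0.9877, 0.0048, -0.1565], [0.1565, -0.0105, -0.9876]] [-0.4, 524.8, 1388.7]
```

View pics/top0.png

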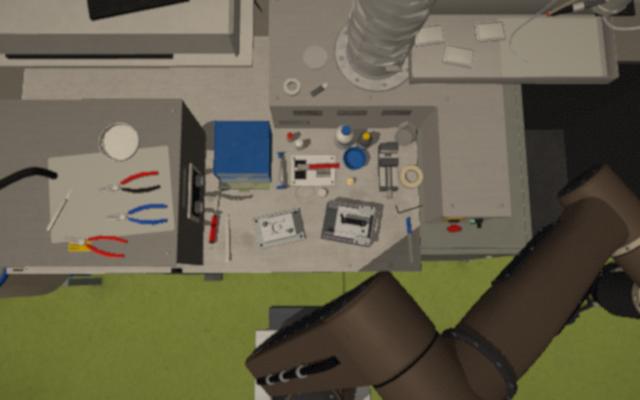

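View pics/side0.png

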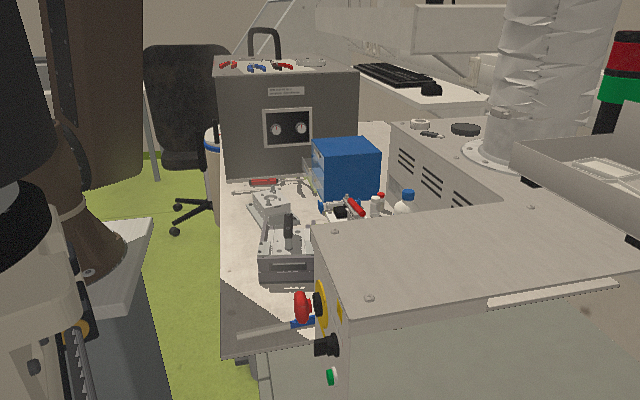

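The top view shows the lower half around (280,228) and the cradle with the black handle around (352,221). The instrument is at the left (195,190), and the machine housing is at the right (470,110). I'll enlarge both areas.

```bash
python3 - <<'E'
import cv2
t=cv2.imread('pics/top0.png')
cv2.imwrite('pics/c1.png',cv2.resize(t[195:255,310:390],None,fx=10,fy=10,interpolation=cv2.INTER_CUBIC))
cv2.imwrite('pics/c2.png',cv2.resize(t[200:255,245:315],None,fx=10,fy=10,interpolation=cv2.INTER_CUBIC))
s=cv2.imread('pics/side0.png')
cv2.imwrite('pics/c3.png',cv2.resize(s[165:295,220:360],None,fx=4.6,fy=4.6,interpolation=cv2.INTER_CUBIC)[:600])
E
```

```text
(no output)
```

View pics/c1.png

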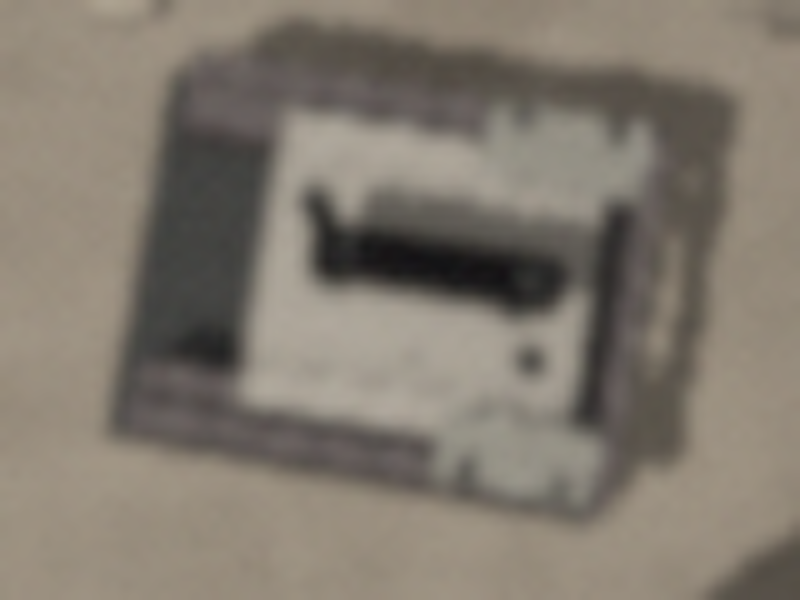

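View pics/c2.png

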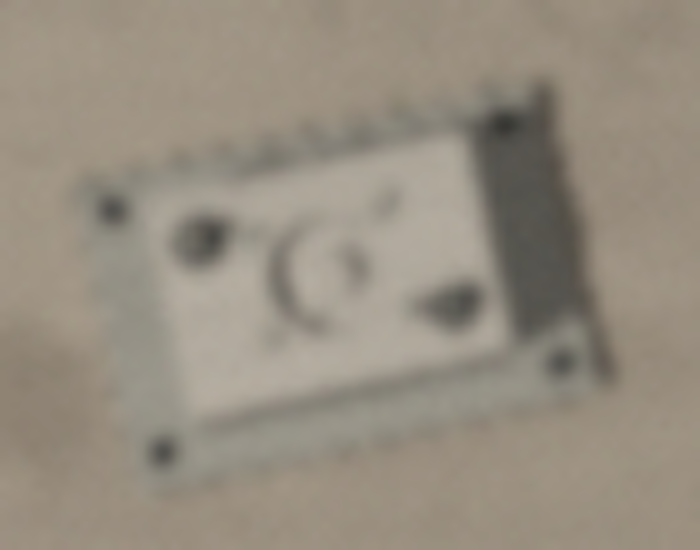

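View pics/c3.png

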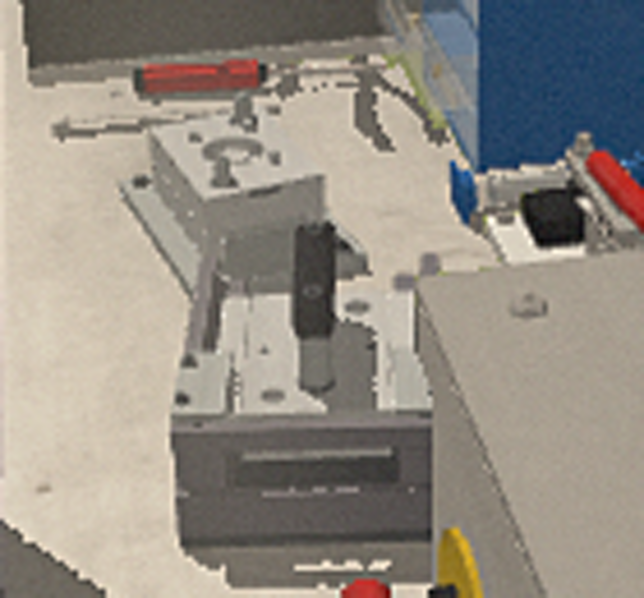

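```bash
cat > h.py <<'E'
import numpy as np, cv2
from scipy.optimize import least_squares
def cam(n):
    d=np.load(n+'.npz'); return d
def proj(d,X):
    c=np.atleast_2d(X)@d['R'].T+d['t']; return np.c_[d['fx']*c[:,0]/c[:,2]+d['cx'],d['fy']*c[:,1]/c[:,2]+d['cy']]
def back(d,uv,z):
    r=d['R'].T@np.array([(uv[0]-d['cx'])/d['fx'],(uv[1]-d['cy'])/d['fy'],1]); o=-d['R'].T@d['t']
    return o+r*(z-o[2])/r[2]
def crop(uv,o,f): return (np.array(uv,float)+.5)/f-.5+np.array(o)
def T(p,L):
    L=np.atleast_2d(L); c,s=np.cos(p[2]),np.sin(p[2])
    return np.c_[p[0]+c*L[:,0]-s*L[:,1],p[1]+s*L[:,0]+c*L[:,1],L[:,2]]
def fit(obs,p0):  # obs list (cam, uv, local)
    f=lambda p: np.concatenate([(proj(d,T(p,L))[0]-uv) for d,uv,L in obs])
    r=least_squares(f,p0); return r.x, r.fun.reshape(-1,2)
E
python3 - <<'E'
from h import *
t=cam('top');s=cam('side')
c1=lambda u,v:crop((u,v),(310,195),10); c2=lambda u,v:crop((u,v),(245,200),10); c3=lambda u,v:crop((u,v),(220,165),4.6)
np.set_printoptions(precision=2,suppress=True)
b=[(t,c2(150,195),(-46,32,48)),(t,c2(465,130),(46,32,48)),(t,c2(518,335),(46,-32,48)),(t,c2(193,412),(-46,-32,48)),
 (t,c2(85,185),(-68,46,10)),(t,c2(155,487),(-68,-46,10)),(t,c2(540,88),(68,46,10)),(t,c2(608,378),(68,-46,10))]
print('base top',fit(b,[500,100,-1.5]))
bs=[(s,c3(210,203),(-0+46*0-46,-32,48))][:0]+[(s,c3(210,200),(46,-32,48)),(s,c3(148,131),(-46,-32,48)),(s,c3(325,178),(46,32,48)),(s,c3(250,118),(-46,32,48))]
print('base side',fit(bs,[500,100,-1.5]))
m=[(t,c1(285,115),(-46,42,54)),(t,c1(240,402),(-46,-42,54)),(t,c1(318,255),(-35,0,96)),(t,c1(568,285),(35,0,96))]
print('mould top',fit(m,[500,-100,-1.5]))
l=[(t,c1(487,108),(10,46,61)),(t,c1(432,470),(10,-46,61)),(t,c1(480,190),(10,33,61)),(t,c1(450,412),(10,-33,61))]
print('lips',fit(l,[500,-100,-1.5]))
for u in[(318,240),(318,275),(568,265),(568,305),(310,188)]: print(u,back(t,c1(*u),96))
E
```

```text
base top (array([437.96,  93.1 ,  -1.35]), array([[ 0.11,  0.02],
       [ 0.57, -0.79],
       [ 0.29,  0.84],
       [ 0.62,  0.55],
       [-0.64, -0.52],
       [-0.95,  0.47],
       [-0.17, -1.3 ],
       [ 0.13,  0.65]]))
base side (array([432.69,  87.66,  -1.29]), array([[-0.37,  1.19],
       [-1.07,  0.65],
       [ 0.43, -0.37],
       [ 1.05, -1.94]]))
mould top (array([ 446.02, -114.63,   -1.73]), array([[ 0.09, -0.23],
       [ 0.32,  0.59],
       [-0.46, -0.61],
       [ 0.05,  0.26]]))
lips (array([ 444.03, -113.84,   -1.74]), array([[-0.1 ,  2.47],
       [ 0.65, -1.22],
       [-0.07, -1.18],
       [-0.48, -0.05]]))
(318, 240) [453.9  -81.34  96.  ]
(318, 275) [444.35 -81.19  96.  ]
(568, 265) [ 446.71 -149.2    96.  ]
(568, 305) [ 435.81 -148.95   96.  ]
(310, 188) [468.15 -79.38  96.  ]
```

```bash
cat >> h.py <<'E'
def box(x0,x1,y0,y1,z): return np.array([(x0,y0,z),(x1,y0,z),(x1,y1,z),(x0,y1,z)],float)
def circ(x,y,z,r): a=np.linspace(0,2*np.pi,24,endpoint=False); return np.c_[x+r*np.cos(a),y+r*np.sin(a),0*a+z]
BASE=[box(-46,46,-32,32,48),box(-68,68,-46,46,10),circ(-33,17,64,2),circ(-33,17,48,5),circ(33,-17,64,1),circ(33,-17,48,4)]
MOULD=[box(-46,46,-42,42,22),box(-35,35,-8,8,64),circ(-33,17,22,5.7),circ(33,-17,22,4.7)]
def overlay(img,d,items,o,wh,f,out):
    x,y=o;w,h=wh
    c=cv2.resize(img[y:y+h,x:x+w],None,fx=f,fy=f,interpolation=cv2.INTER_CUBIC)
    for p,sh,dz,col in items:
        for L in sh:
            q=((proj(d,T(p,L+[0,0,dz]))-o+.5)*f).round().astype(int)
            cv2.polylines(c,[q],True,col,1)
    cv2.imwrite(out,c)
E
python3 - <<'E'
from h import *
b=[437.96,93.1,-1.35];m=[446,-114.6,-1.735]
lips=[box(10,55,33,46,61),box(10,55,-46,-33,61)]
cr=[444,-113.8,-1.737]
it=[(b,BASE,0,(0,0,255)),(m,MOULD,32,(0,0,255)),(cr,lips,0,(255,0,0))]
overlay(cv2.imread('pics/top0.png'),cam('top'),it,(250,190),(130,65),6,'pics/o1.png')
overlay(cv2.imread('pics/side0.png'),cam('side'),it,(235,175),(90,90),6,'pics/o2.png')
E
```

```text
(no output)
```

View pics/o1.png

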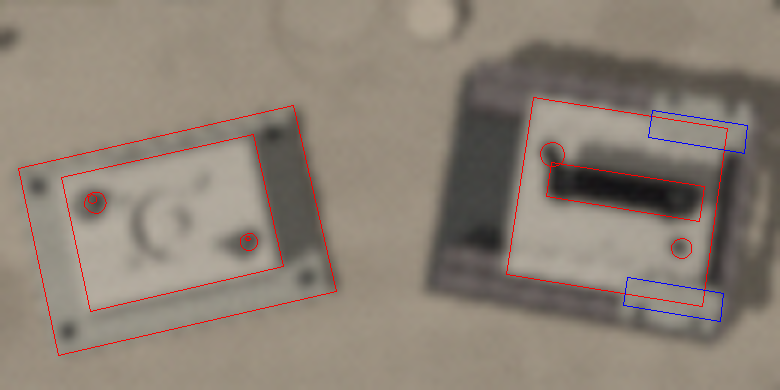

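View pics/o2.png

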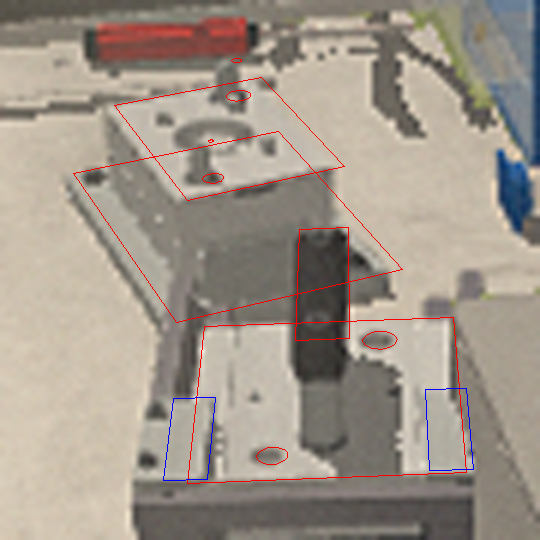

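```bash
cat >> h.py <<'E'
from scipy.spatial.transform import Rotation as Ro
def plan(pos,yaw,st=None):
    "delta in tool frame to TCP pos, tool x down, tool z along +-y axis of a part with given yaw"
    from cell import observe
    st=st or observe(); R0=Ro.from_rotvec(st['ee_rot']).as_matrix(); best=None
    for sg in(1,-1):
        z=sg*np.array([-np.sin(yaw),np.cos(yaw),0]); x=np.array([0,0,-1.]); R=np.c_[x,np.cross(z,x),z]
        rv=np.degrees(Ro.from_matrix(R0.T@R).as_rotvec())
        if best is None or np.linalg.norm(rv)<np.linalg.norm(best): best=rv
    return R0.T@(np.array(pos)-st['ee_pos']),best
E
python3 - <<'E'
from h import *
from cell import observe
np.set_printoptions(precision=2,suppress=True)
print(Ro.from_rotvec(observe()['ee_rot']).as_matrix()); print(plan((446,-114.6,170),-1.735), plan((446,-114.6,250),-1.735))
t=cam('top')
for uv in [(420,108),(437,215),(510,215)]: print(back(t,uv,210))
E
```

```text
[[-0.   -0.92 -0.39]
 [ 0.   -0.39  0.92]
 [-1.    0.    0.  ]]
(array([  75.25, -367.32,  396.82]), array([-57.92,   0.08,   0.04])) (array([  -4.75, -367.31,  396.94]), array([-57.92,   0.08,   0.04]))
[ 727.04 -281.24  210.  ]
[ 448.7  -312.64  210.  ]
[ 447.74 -495.62  210.  ]
```

```bash
python3 -m jog '{"delta_pos":[[-30,0,0],[-60,0,0],[-60,-35,38],[-60,-70,76],[-60,-105,114],[-60,-140,152],[-60,-175,190],[-60,-210,228],[-60,-245,266],[-60,-280,304]],"rotation":[[0,0,0],[0,0,0],[-8,0,0],[-16,0,0],[-24,0,0],[-32,0,0],[-40,0,0],[-48,0,0],[-56,0,0],[-57.9,0,0]],"gripper":[0,0,0,0,0,0,0,0,0,0]}' 30
python3 -c "
from h import *
print(plan((446,-114.6,200),-1.735))"
```

```text
time: 1.1
ee_pos: [396.9, -244.9, 305.5]
ee_rot: [-2.138, 0.171, 2.138]
force: [2.1, 0.4, -0.7]
opening: 0.996
(array([ 105.56444172, -136.42543047,  -27.79324955]), array([ 0.26438899, -0.01472284,  0.0098732 ]))
```

```bash
python3 -m jog '{"delta_pos":[[20,-40,-8],[40,-80,-16],[60,-115,-24],[85,-136,-28],[115,-136,-28],[135,-136,-28],[135,-136,-28],[135,-136,-28]],"rotation":[[0,0,0],[0,0,0],[0.3,0,0],[0.3,0,0],[0.3,0,0],[0.3,0,0],[0.3,0,0],[0.3,0,0]],"gripper":[0,0,0,0,0,0,0,0]}'
python3 - <<'E'
from h import *
from cell import viewer,observe
for n in("side","top"):
    d=viewer.get_image(n); cv2.imwrite(f'pics/{n}1.png',d['image'][:,:,::-1])
print(plan((446,-114.6,87),-1.735))
g=observe(); R=Ro.from_rotvec(g['ee_rot']).as_matrix()
for n in('top','side'):
    print(n,proj(cam(n),[g['ee_pos']+R@[19,0,k] for k in(-44,44)]).round(1))
t=cv2.imread('pics/top1.png');s=cv2.imread('pics/side1.png')
cv2.imwrite('pics/d1.png',np.hstack([cv2.resize(t[180:260,290:390],None,fx=4,fy=4),cv2.resize(s[150:250,240:340],None,fx=4,fy=4)[:320]]))
E
```

```text
time: 1.9
ee_pos: [446.8, -117.4, 170.9]
ee_rot: [-2.132, 0.182, 2.134]
force: [0.5, -0.1, 0.6]
opening: 0.997
(array([84.80542824, -2.49727857,  2.10374924]), array([-0.32095789, -0.10454456,  0.01557104]))
top [[359.2 202. ]
 [354.2 235.1]]
side [[312.6 194. ]
 [263.8 195.4]]
```

View pics/d1.png

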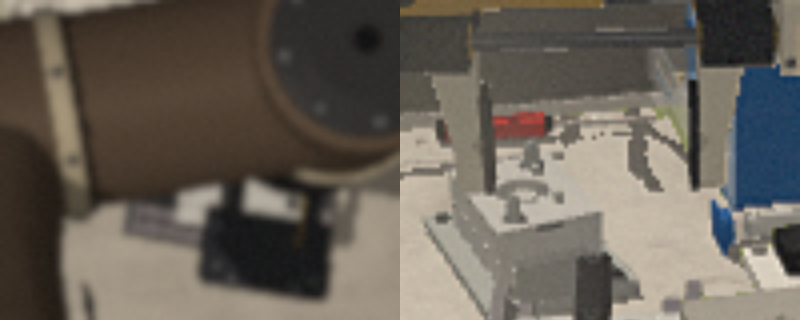

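```bash
python3 -m jog '{"delta_pos":[[20,-2,2],[40,-2.5,2],[60,-2.5,2],[76,-2.5,2],[84,-2.5,2],[84,-2.5,2],[84,-2.5,2],[84,-2.5,2]],"rotation":[[-0.3,0,0],[-0.3,0,0],[-0.3,0,0],[-0.3,0,0],[-0.3,0,0],[-0.3,0,0],[-0.3,0,0],[-0.3,0,0]],"gripper":[0,0,0,0,0,0,0.3,0.5]}' 30
python3 - <<'E'
from h import *
from cell import viewer,observe
d=viewer.get_image("side"); s=d['image'][:,:,::-1]
cv2.imwrite('pics/e1.png',cv2.resize(s[170:270,230:350],None,fx=6,fy=6))
print(plan((446,-114.6,86),-1.735))
E
```

```text
time: 2.8
ee_pos: [446.0, -114.4, 87.6]
ee_rot: [-2.138, 0.176, 2.134]
force: [0.2, 1.1, -0.6]
opening: 0.88
(array([ 1.48656462,  0.14791592, -0.20462202]), array([-0.01042936, -0.09671202,  0.0281589 ]))
```

View pics/e1.png

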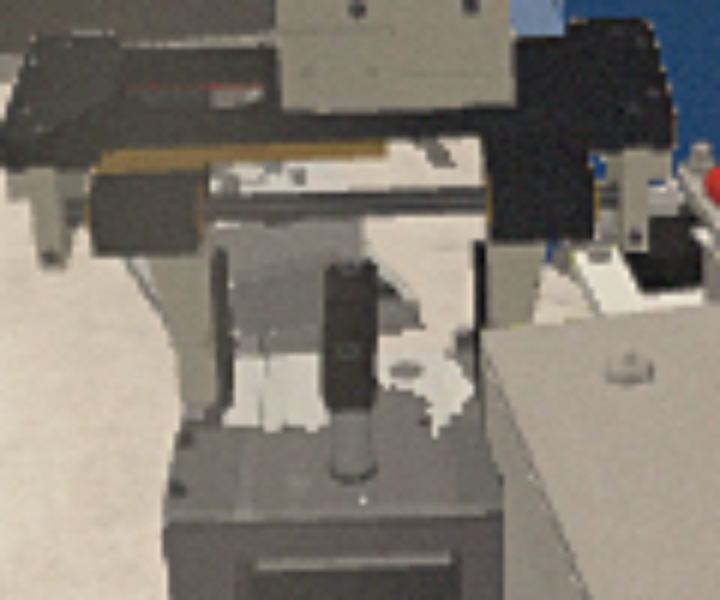

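The side view shows the bar at (350,330) in the crop, centred between the fingers at 222 and 480, so I'm closing.

```bash
python3 -m jog '{"delta_pos":[[1,0,0],[1,0,0],[1,0,0],[1,0,0],[1,0,0],[1,0,0],[1,0,0],[1,0,0],[1,0,0],[1,0,0]],"rotation":[[0,0,0],[0,0,0],[0,0,0],[0,0,0],[0,0,0],[0,0,0],[0,0,0],[0,0,0],[0,0,0],[0,0,0]],"gripper":[0.7,0.9,1,1,1,1,1,1,1,1]}' 40
python3 -c "
from cell import observe
o=observe();print(o['opening']*88,o['force'],o['torque'])"
```

```text
time: 3.85
ee_pos: [445.1, -114.5, 85.5]
ee_rot: [-2.135, 0.176, 2.136]
force: [-0.0, -0.4, -0.1]
opening: 0.177
15.567006346729938 [-0.03996346 -0.40644533 -0.14841961] [ 0.07157333  0.1185286  -0.066214  ]
```

```bash
python3 -m jog '{"delta_pos":[[-1,0,0],[-1,-3,0],[-1,-8,0],[-1,-14,0],[-1,-20,0],[-1,-26,0],[-1,-32,0],[-1,-38,0],[-1,-43,0],[-1,-46,0]],"rotation":[[0,0,0],[0,0,0],[0,0,0],[0,0,0],[0,0,0],[0,0,0],[0,0,0],[0,0,0],[0,0,0],[0,0,0]],"gripper":[1,1,1,1,1,1,1,1,1,1]}' 40
python3 - <<'E'
from h import *
from cell import viewer,observe
d=viewer.get_image("side"); s=d['image'][:,:,::-1]
cv2.imwrite('pics/e2.png',cv2.resize(s[170:270,230:350],None,fx=6,fy=6))
o=observe();print(o['opening']*88,o['force'],o['torque'],o['ee_pos'])
E
```

```text
time: 4.85
ee_pos: [452.8, -68.6, 86.6]
ee_rot: [-2.136, 0.176, 2.136]
force: [1.0, -0.2, -3.4]
opening: 0.176
15.681444840150093 [-0.55908972  0.82125354 -2.98174563] [0.13343593 0.06059024 0.06028659] [452.8941745  -68.45987863  86.59927638]
```

View pics/e2.png

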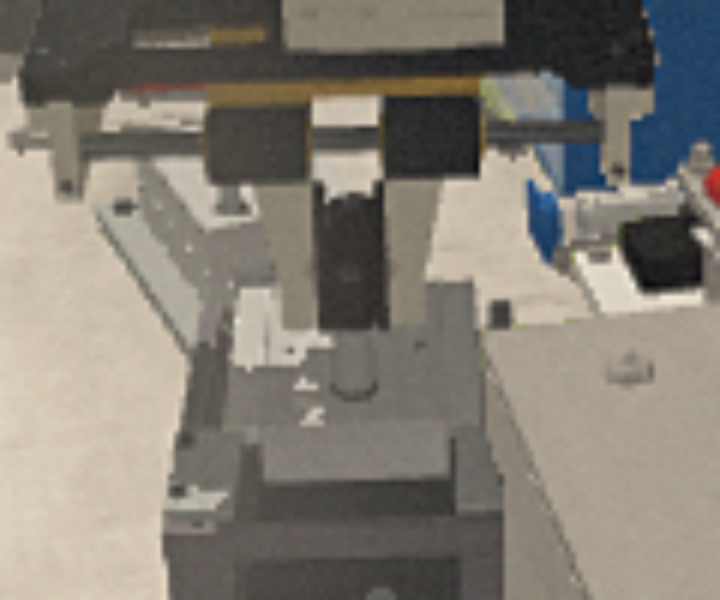

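```bash
python3 -m jog '{"delta_pos":[[-1,0,0],[-2,0,0],[-4,0,0],[-6,0,0]],"rotation":[[0,0,0],[0,0,0],[0,0,0],[0,0,0]],"gripper":[1,1,1,1]}'
```

```text
time: 5.3
ee_pos: [452.6, -69.3, 92.7]
ee_rot: [-2.135, 0.176, 2.136]
force: [-0.4, -0.1, -2.6]
opening: 0.181
```

```bash
python3 -c "
from h import *
print(plan((438,93,135),-1.35))"
```

```text
(array([ -42.25722907, -157.66720477,   41.06656802]), array([-2.20922135e+01,  2.40783763e-03, -4.57243609e-04]))
```

```bash
python3 -m jog '{"delta_pos":[[-15,0,0],[-35,0,0],[-45,-10,3],[-45,-35,9],[-45,-65,17],[-45,-95,25],[-45,-125,33],[-45,-147,38],[-43,-156,41],[-42,-157.7,41]],"rotation":[[0,0,0],[0,0,0],[0,0,0],[-4,0,0],[-8,0,0],[-12,0,0],[-16,0,0],[-20,0,0],[-22,0,0],[-22,0,0]],"gripper":[1,1,1,1,1,1,1,1,1,1]}'
python3 -m jog '{"delta_pos":[[0,0,0],[0,0,0],[0,0,0]],"rotation":[[0,0,0],[0,0,0],[0,0,0]],"gripper":[1,1,1]}'
python3 - <<'E'
from h import *
from cell import viewer,observe
for n in("side","top"):
    d=viewer.get_image(n); cv2.imwrite(f'pics/{n}2.png',d['image'][:,:,::-1])
t=cv2.imread('pics/top2.png');s=cv2.imread('pics/side2.png')
cv2.imwrite('pics/f1.png',cv2.resize(s[120:240,210:340],None,fx=5,fy=5,interpolation=cv2.INTER_CUBIC))
cv2.imwrite('pics/f2.png',cv2.resize(t[180:270,230:340],None,fx=5,fy=5))
print(plan((438,93,135),-1.35))
E
```

```text
time: 6.3
ee_pos: [437.7, 94.2, 134.4]
ee_rot: [2.104, 0.234, -2.105]
force: [-0.1, -1.5, -2.4]
opening: 0.181
time: 6.6
ee_pos: [438.0, 92.4, 134.5]
ee_rot: [2.106, 0.23, -2.107]
force: [0.3, 0.9, -3.2]
opening: 0.181
(array([-0.40898276, -0.42193245,  0.0090634 ]), array([-0.15360262,  0.00059387,  0.00045651]))
```

View pics/f1.png

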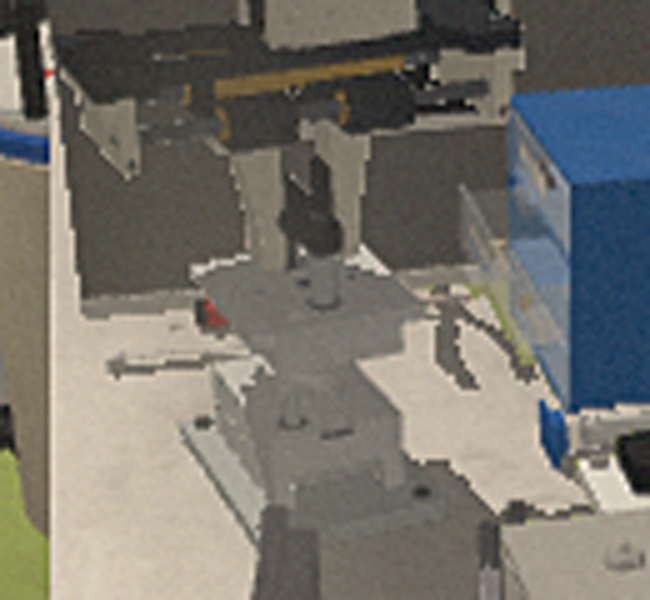

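View pics/f2.png

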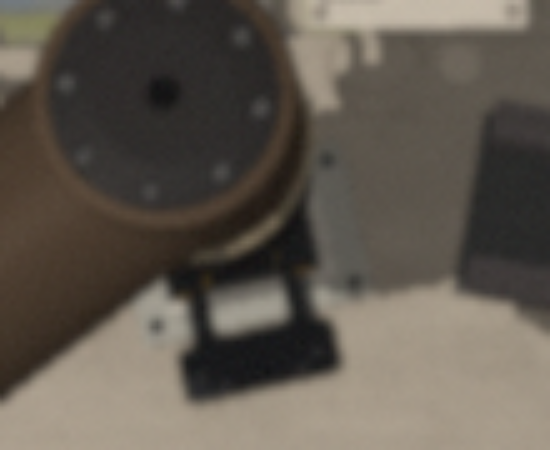

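```bash
cat >> h.py <<'E'
MOULD2=MOULD+[box(-46,46,-42,42,14),box(-46,46,-30,30,0)]
E
python3 - <<'E'
from h import *
d=cam('side')
overlay(cv2.imread('pics/side2.png'),d,[([438,92.6,-1.35],MOULD2,81,(0,0,255)),([438,93,-1.35],BASE[:2],0,(255,0,0))],(235,150),(80,80),7,'pics/g1.png')
overlay(cv2.imread('pics/side0.png'),d,[([438,93,-1.35],BASE,0,(0,0,255))],(235,165),(80,80),7,'pics/g2.png')
E
```

```text
(no output)
```

View pics/g1.png

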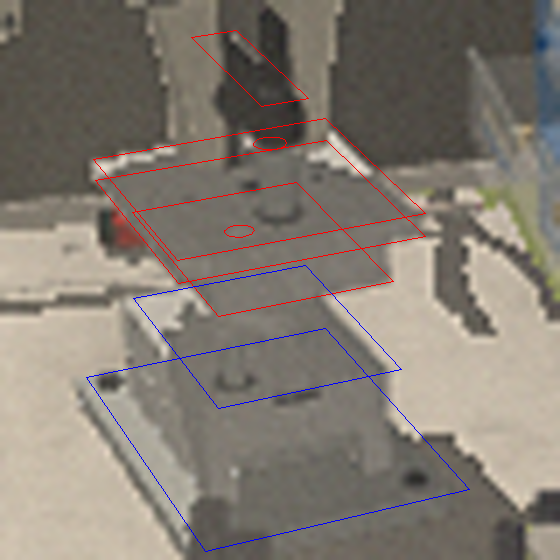

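View pics/g2.png

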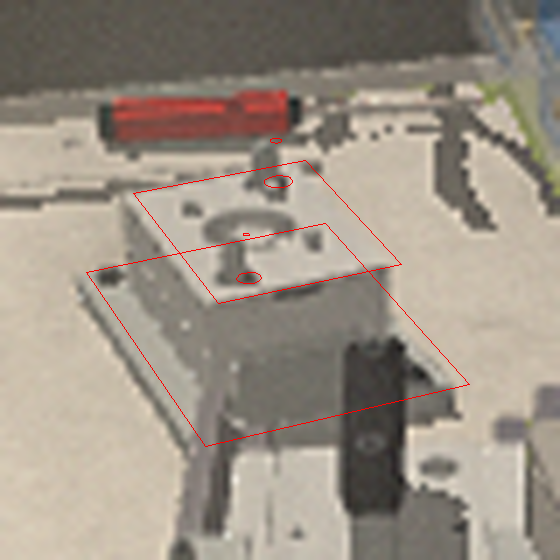

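```bash
python3 - <<'E'
from h import *
def cr(f,o,wh,g,out,k):
    a=cv2.imread(f)[o[1]:o[1]+wh[1],o[0]:o[0]+wh[0]].astype(float)
    a=np.clip((a-30)*k,0,255).astype(np.uint8)
    a=cv2.resize(a,None,fx=g,fy=g,interpolation=cv2.INTER_CUBIC)
    for i in range(0,wh[0],10): cv2.putText(a,str(o[0]+i),(i*g,8),0,.3,(0,0,255)); cv2.line(a,(i*g+g//2,0),(i*g+g//2,a.shape[0]),(0,0,255),1) if 0 else None
    for i in range(10,wh[1],10): cv2.putText(a,str(o[1]+i),(0,i*g),0,.3,(0,0,255))
    cv2.imwrite(out,a)
cr('pics/side2.png',(240,160),(60,52),12,'pics/k1.png',2.2)
cr('pics/side0.png',(240,180),(60,48),12,'pics/k2.png',1.2)
E
```

```text
(no output)
```

View pics/k1.png

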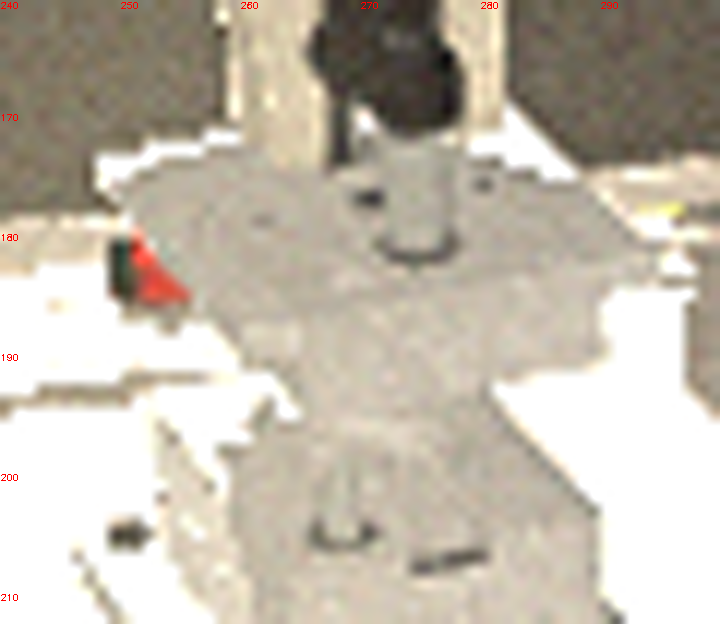

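View pics/k2.png

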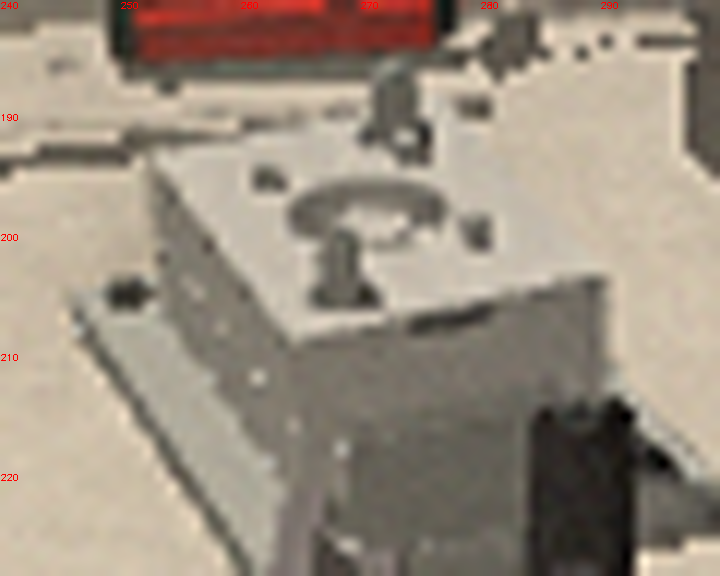

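```bash
python3 - <<'E'
from h import *
from cell import observe
np.set_printoptions(precision=1,suppress=True)
d=cam('side'); g=observe(); print(g['ee_pos'],g['ee_rot'])
R=Ro.from_rotvec(g['ee_rot']).as_matrix();print(R)
p=[438,92.6,-1.35]
for n,L in dict(plR=(46,42,22),plL=(-46,-42,22),near=(46,-42,22),far=(-46,42,22),post=(32.5,0,22),ha=(-33,17,22),hb=(33,-17,22),barend=(35,0,56),blockR=(46,30,0),plRb=(46,42,14)).items():
    q=proj(d,T(p,np.add(L,[0,0,81])))[0]; print(n,q,(q-[240,160]+.5)*12)
for n,L in dict(L=(-46,-32,48),near=(46,-32,48),R=(46,32,48),da=(-33,17,48),dat=(-33,17,64),db=(33,-17,48),dbt=(33,-17,64)).items():
    q=proj(d,T([438,93,-1.35],L))[0]; print(n,q,(q-[240,180]+.5)*12)
E
```

```text
[438.1  92.6 134.6] [ 2.1  0.2 -2.1]
[[-0.   0.2 -1. ]
 [ 0.  -1.  -0.2]
 [-1.  -0.   0. ]]
plR [295.2 179.9] [668.  245.3]
plL [247.8 172.2] [ 99.1 151.8]
near [259.7 186.7] [242.7 326.3]
far [280.9 166.4] [496.4  83.1]
post [275.7 181. ] [434.6 258.6]
ha [273.1 169.9] [402.7 124.9]
hb [268.6 182.5] [349.6 275.7]
barend [275.3 167.5] [430.   95.5]
blockR [290.6 189.7] [613.2 361.9]
plRb [295.3 183.1] [669.2 283.7]
L [253.5 192.1] [168.4 151.1]
near [265.6 207.9] [313.3 340.3]
R [291.8 202.2] [628.1 272.8]
da [274.2 190.4] [416.6 130.8]
dat [273.9 184.5] [412.5  60.3]
db [270.  204.2] [366.  295.9]
dbt [269.6 197.9] [361.3 221.4]
```

```bash
python3 -m jog '{"delta_pos":[[3,-0.4,2],[6,-0.4,2],[9,-0.4,2],[12,-0.4,2],[15,-0.4,2],[17,-0.4,2],[17,-0.4,2],[17,-0.4,2]],"rotation":[[0,0,0],[0,0,0],[0,0,0],[0,0,0],[0,0,0],[0,0,0],[0,0,0],[0,0,0]],"gripper":[1,1,1,1,1,1,1,1]}' 50
python3 -m jog '{"delta_pos":[[1,0,0],[2,0,0],[2,0,0],[2,0,0]],"rotation":[[0,0,0],[0,0,0],[0,0,0],[0,0,0]],"gripper":[1,1,1,1]}'
python3 - <<'E'
from h import *
from cell import observe,viewer
np.set_printoptions(precision=2,suppress=True)
o=observe();print(o['force'],o['torque'],o['ee_pos'])
s=viewer.get_image("side")['image'][:,:,::-1]; cv2.imwrite('pics/side3.png',s)
a=np.clip((s[160:225,230:310].astype(float)-30)*2,0,255).astype(np.uint8)
cv2.imwrite('pics/l1.png',cv2.resize(a,None,fx=9,fy=9,interpolation=cv2.INTER_CUBIC))
E
```

```text
time: 7.5
ee_pos: [436.1, 93.2, 117.5]
ee_rot: [2.105, 0.232, -2.105]
force: [0.1, 0.0, -2.6]
opening: 0.18
time: 7.9
ee_pos: [436.0, 93.1, 115.6]
ee_rot: [2.105, 0.232, -2.105]
force: [-0.3, 0.7, -2.5]
opening: 0.182
[-0.3   0.72 -2.49] [-0.05  0.09 -0.04] [436.01  93.13 115.57]
```

View pics/l1.png

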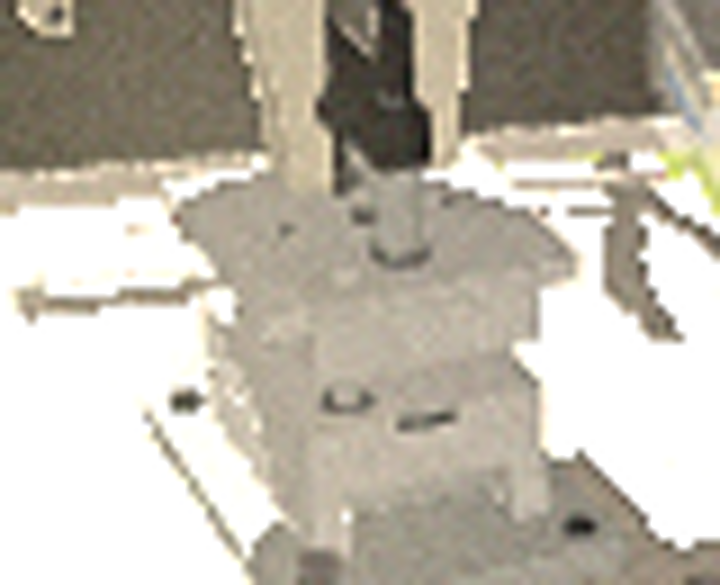

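In the side view, the right edges of the upper block and the base block both sit at column 540, so they are aligned. I'll descend in small steps and watch the forces.

```bash
python3 -m jog '{"delta_pos":[[1,0,0],[2,0,0],[3,0,0],[3,0,0]],"rotation":[[0,0,0],[0,0,0],[0,0,0],[0,0,0]],"gripper":[1,1,1,1]}'; python3 -c "
from cell import observe
o=observe();print(o['force'].round(1),o['torque'].round(2))"
```

```text
time: 8.35
ee_pos: [436.0, 93.3, 112.5]
ee_rot: [2.106, 0.232, -2.105]
force: [-0.5, 0.8, -1.5]
opening: 0.18
[-0.5  0.8 -1.5] [ 0.42  0.44 -0.02]
```

```bash
python3 -m jog '{"delta_pos":[[1,0,0],[2,0,0],[3,0,0],[3,0,0]],"rotation":[[0,0,0],[0,0,0],[0,0,0],[0,0,0]],"gripper":[1,1,1,1]}'; python3 -c "
from cell import observe
o=observe();print(o['force'].round(1),o['torque'].round(2))"
```

```text
time: 8.75
ee_pos: [435.8, 93.5, 109.9]
ee_rot: [2.106, 0.233, -2.106]
force: [-5.4, 3.1, 4.0]
opening: 0.177
[-5.4  3.1  4. ] [1.47 2.   0.05]
```

```bash
python3 -m jog '{"delta_pos":[[-0.3,-0.6,0.8],[-0.3,-0.8,1],[-0.3,-0.8,1],[-0.3,-0.8,1]],"rotation":[[0,0,0],[0,0,0],[0,0,0],[0,0,0]],"gripper":[1,1,1,1]}'; python3 -c "
from cell import observe
o=observe();print(o['force'].round(1),o['torque'].round(2))"
```

```text
time: 9.15
ee_pos: [435.1, 93.9, 109.9]
ee_rot: [2.106, 0.232, -2.105]
force: [-0.9, 3.0, -0.9]
opening: 0.176
[-0.9  3.  -0.9] [1.22 0.46 0.04]
```

```bash
python3 -m jog '{"delta_pos":[[0,-0.8,0.2],[0,-0.8,0.2],[0,-0.8,0.2]],"rotation":[[0,0,0],[0,0,0],[0,0,0]],"gripper":[1,1,1]}'; python3 -c "
from cell import observe
o=observe();print(o['force'].round(1),o['torque'].round(2))"
```

```text
time: 9.45
ee_pos: [434.4, 94.2, 109.7]
ee_rot: [2.105, 0.232, -2.106]
force: [-0.0, 0.2, -2.8]
opening: 0.18
[-0.   0.2 -2.8] [0.19 0.04 0.01]
```

```bash
python3 -m jog '{"delta_pos":[[1,0,0],[2,0,0],[2,0,0],[2,0,0]],"rotation":[[0,0,0],[0,0,0],[0,0,0],[0,0,0]],"gripper":[1,1,1,1]}'; python3 -c "
from cell import observe
o=observe();print(o['force'].round(1),o['torque'].round(2))"
```

```text
time: 9.85
ee_pos: [434.4, 94.4, 107.8]
ee_rot: [2.105, 0.232, -2.106]
force: [-0.1, 0.2, -3.4]
opening: 0.174
[-0.1  0.2 -3.4] [ 0.12  0.16 -0.04]
```

Side forces are now near zero, so the dowels are in. Next I'll go down to the pins.

```bash
python3 -m jog '{"delta_pos":[[0.7,0,0],[1.4,0,0],[2,0,0],[2,0,0]],"rotation":[[0,0,0],[0,0,0],[0,0,0],[0,0,0]],"gripper":[1,1,1,1]}' 60; python3 -c "
from cell import observe
o=observe();print(o['force'].round(1),o['torque'].round(2))"
```

```text
time: 10.25
ee_pos: [434.7, 94.5, 106.3]
ee_rot: [2.106, 0.232, -2.105]
force: [-1.9, -0.3, 4.9]
opening: 0.178
[-1.9 -0.3  4.9] [-0.15  1.07 -0.05]
```

```bash
python3 -m jog '{"delta_pos":[[0.7,0,0],[1.4,0,0],[2,0,0],[2,0,0]],"rotation":[[0,0,0],[0,0,0],[0,0,0],[0,0,0]],"gripper":[1,1,1,1]}'; python3 -c "
from cell import observe
o=observe();print(o['force'].round(1),o['torque'].round(2))"
```

```text
time: 10.65
ee_pos: [434.7, 94.4, 104.4]
ee_rot: [2.106, 0.232, -2.105]
force: [-3.4, -0.1, 7.8]
opening: 0.176
[-3.4 -0.1  7.8] [-0.21  1.3   0.  ]
```

```bash
python3 -m jog '{"delta_pos":[[0,0,0.6],[0.7,0,0.6],[1.4,0,0.6],[1.4,0,0.6]],"rotation":[[0,0,0],[0,0,0],[0,0,0],[0,0,0]],"gripper":[1,1,1,1]}'; python3 -c "
from cell import observe
o=observe();print(o['force'].round(1),o['torque'].round(2))"
```

```text
time: 11.05
ee_pos: [434.6, 94.5, 103.3]
ee_rot: [2.107, 0.233, -2.104]
force: [-1.4, -1.7, 7.5]
opening: 0.177
[-1.4 -1.7  7.5] [-0.39  0.93  0.01]
```

```bash
python3 -m jog '{"delta_pos":[[0.5,0,0],[1,0,0],[1,0,0],[1,0,0]],"rotation":[[0,0,0],[0,0,0],[0,0,0],[0,0,0]],"gripper":[1,1,1,1]}'; python3 -c "
from cell import observe
o=observe();print(o['force'].round(1),o['torque'].round(2))"
```

```text
time: 11.45
ee_pos: [434.6, 94.5, 102.4]
ee_rot: [2.107, 0.233, -2.104]
force: [-2.0, -0.9, 8.8]
opening: 0.174
[-2.  -0.9  8.8] [-0.47  1.1   0.01]
```

```bash
python3 -m jog '{"delta_pos":[[0.5,0,0.2],[1,0,0.3],[1,0,0.3],[1,0,0.3]],"rotation":[[0,0,0],[0,0,0],[0,0,0],[0,0,0]],"gripper":[1,1,1,1]}'; python3 -c "
from cell import observe
o=observe();print(o['force'].round(1),o['torque'].round(2))"
```

```text
time: 11.85
ee_pos: [434.5, 94.5, 101.6]
ee_rot: [2.107, 0.233, -2.103]
force: [-1.5, -1.4, 9.6]
opening: 0.18
[-1.5 -1.4  9.6] [-0.51  0.89  0.01]
```

```bash
python3 -m jog '{"delta_pos":[[0.5,0,0],[1,0,0],[1,0,0],[1,0,0]],"rotation":[[0,0,0],[0,0,0],[0,0,0],[0,0,0]],"gripper":[1,1,1,1]}'; python3 -c "
from cell import observe
o=observe();print(o['force'].round(1),o['torque'].round(2))"
```

```text
time: 12.25
ee_pos: [434.6, 94.5, 101.4]
ee_rot: [2.107, 0.233, -2.102]
force: [-6.2, -2.2, 21.6]
opening: 0.181
[-6.2 -2.2 21.6] [-0.61  2.63 -0.05]
```

The faces met hard at TCP z ≈ 101.4, where 101.5 was expected. I'll press a little more, ease sideways, and check that it holds steady.

```bash
python3 -m jog '{"delta_pos":[[0.3,0,0.3],[0.7,0,0.6],[0.7,0,0.6],[0.7,0,0.6],[0.7,0,0.6]],"rotation":[[0,0,0],[0,0,0],[0,0,0],[0,0,0],[0,0,0]],"gripper":[1,1,1,1,1]}' 60
python3 - <<'E'
from h import *
from cell import observe,viewer
np.set_printoptions(precision=2,suppress=True)
o=observe();print(o['force'],o['torque'],o['ee_pos']); R=Ro.from_rotvec(o['ee_rot']).as_matrix(); print(R)
s=viewer.get_image("side")['image'][:,:,::-1]; cv2.imwrite('pics/side4.png',s)
a=np.clip((s[160:230,230:310].astype(float)-20)*2,0,255).astype(np.uint8)
cv2.imwrite('pics/l2.png',cv2.resize(a,None,fx=8,fy=8,interpolation=cv2.INTER_CUBIC))
E
```

```text
time: 12.75
ee_pos: [434.6, 94.5, 101.4]
ee_rot: [2.108, 0.234, -2.101]
force: [-7.3, -2.4, 28.6]
opening: 0.178
[-7.29 -2.36 28.57] [-0.97  2.96 -0.07] [434.56  94.5  101.42]
[[ 0.    0.22 -0.98]
 [ 0.   -0.98 -0.22]
 [-1.    0.   -0.  ]]
```

View pics/l2.png

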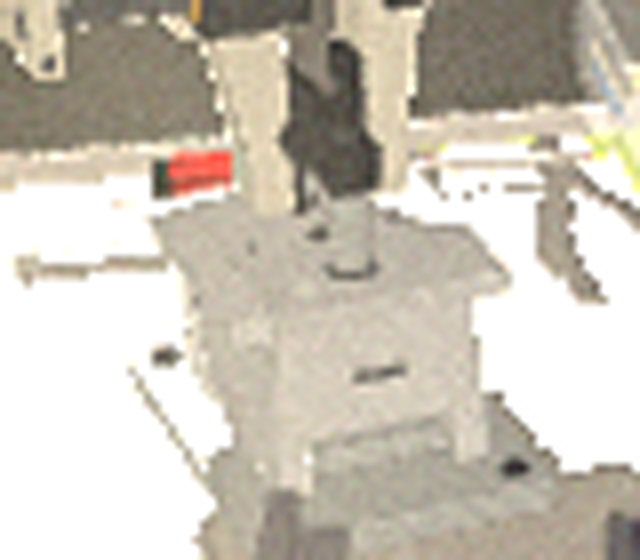

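The halves look flush with no gap: plate at (330,270), base block face directly under it. I'll check the hold, then hand in.

```bash
python3 -m jog '{"delta_pos":[[0,0,0.2],[0,0,0.2],[0,0,0.2],[0,0,0.2],[0,0,0.2],[0,0,0.2]],"rotation":[[0,0,0],[0,0,0],[0,0,0],[0,0,0],[0,0,0],[0,0,0]],"gripper":[1,1,1,1,1,1]}' 60 && python3 -c "
from cell import observe,job_done
o=observe();print(o['force'].round(1),o['ee_pos'].round(2))
if o['force'][2]>22: print(job_done())"
```

```text
time: 13.4
ee_pos: [434.5, 94.5, 101.4]
ee_rot: [2.109, 0.234, -2.101]
force: [-5.3, -2.9, 26.8]
opening: 0.175
[-5.3 -2.9 26.8] [434.54  94.46 101.43]
the job is handed in; nothing more can be done
None
```

The mould is shut and the job is handed in at 13.4 s, with the arm still gripping the handle at 60 N and pressing down. I drew the upper half about 46 mm along the rails and lifted it clear. I then lowered it onto the dowels, easing it sideways twice by force feel, and pushed it down against the sprung pins.

**Final checks:**
- **Closure:** the TCP stopped hard at z = 101.4 mm, against 101.5 mm expected for shut faces. It held there while I pressed further.
- **Push:** the upward reaction on the tool was about 27 N. Allowing for the part's weight and the spring, that leaves roughly 16 N between the faces (my estimate).
- **Appearance:** the last side picture shows the halves flush with no gap.
- **Grip:** the gripper opening stayed at about 15.5 mm, on the 16 mm handle bar.

**What disagreed or was not checked:**
- **Position estimates:** the top and side cameras disagreed by about 5 mm in x and in y on where the lower half lies. I settled it with relative measurements and force feedback; the closed position came out about 3.5 mm in x and 1.4 mm in y from the top-camera estimate.
- **Side load:** about 5 to 6 N of sideways force was left at the end.
- **Tweezers and other loose items:** I did not check them separately in the last pictures. The held part only crossed the bench well above them, and no unexpected contact force showed in the readings.

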